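# Put the clamping wedge away in the sliding-cover case

### The job

Put the dark hardwood clamping wedge away: slide the cover of the wooden case fully back, lay the wedge on the bottom of the case, and slide the cover fully shut over it.

Things in the scene. Friction and masses are not known exactly. Their poses are not given: they have to be found in the camera images.
- case: mid-brown wooden case 160 (x) x 108 (y) x 50 (z) mm, fixed on the bench, its pale cover sliding out towards its -x. Origin: centre of underside, z up. Floor 6 mm thick; inside 144 (x -72 to 72) x 92 (y -46 to 46) mm. All walls 8 mm thick, 50 mm high, but the one at -x 40 mm, under the cover. The cover is a captive board in grooves, 40 to 46 mm above the bench.
- cover (a joint): distance d the cover is slid back along the case's -x, m: 0 = shut against the +x wall, 0.125 = fully back (stop). Starts a little ajar, stays where left, takes about 2 N plus drag of 6 N per m/s. The case is then open from x = 72 mm - d to 72 mm (fully back: -53 to 72 mm).
- cover_grip (a point): centre of the top of the upright wooden grip bar on the cover, 68 mm above the bench; the bar is 14 mm thick (case x), 54 mm long (case y) and rises 22 mm above the cover. It moves with the cover: over the case's x = -d, y = 0. Axes as the case's.
- wedge: dark hardwood clamping wedge, loose on the bench, 30 (x) x 85 (y) x 24 (z, at its thick end) mm, tapering along y; its long sides (facing its +x and -x) are upright and parallel, 30 mm apart. Origin: centre of its underside, z up. 40 to 70 g.
Things that resemble listed ones, but are neither listed nor needed, are in the scene too. Of the things like the wedge, leave any that is purple or turquoise; of the rest the larger one is meant.

How it is judged:
By the outcome, as a careful person would: the job done as asked, in the order asked, and still so for the second after the job is handed in, with the robot touching nothing.
It also fails if it takes over 56 s, if anything falls off the work surface, if the arm or the gripper's body presses on something with over 40 N, if the wrist force passes 120 N, or if a joint passes its speed limit or range.

### The arm

A 6-joint arm with a two-finger parallel gripper is mounted at the origin on a cart in front of the work surface, level with it; the furniture and walls round the work are solid. World frame = base frame: x ahead of the robot, y to its left, z up, the work surface at z = 0. Lengths are in m, angles in rad, forces in N, time in s.
With the tool pointing down it reaches from about 0.275 to 0.775 m from the base axis. Payload 14.6 kg.
Tool frame: the origin (TCP) lies at the very end of the fingers, on their centre line; the grasp point (between the pads) lies 19 mm behind it; z points along the fingers, y is the line along which they close (so a half turn about z gives the same grasp; the last joint's range is limited). The gripper opens to 85 mm and grips with 20 to 120 N. Pads are 22 mm wide; open, the fingers measure 114 mm over their backs; the gripper's body (76 mm by 85 mm) begins 54 mm behind the grasp point. The pads swing forward as they close: fully open they stand 13 mm farther back than shut.
Start: joints at [-1.502, 0.263, -0.048, 1.259, 0, 1.415], TCP at [0.117, -0.512, 0.207] pointing down, gripper open.
Joint ranges: [-2.65, 2.65], [-0.89, 1.7], [-1.18, 1.37], [-2.13, 2.11], [-1.35, 1.29], [-3.14, 3.14]. Speed limits (rad/s): [1.89, 1.89, 2.57, 2.79, 3.14, 3.14].

### API

Orientations are given as a unit quaternion [x, y, z, w].
In Python, from cell import status, vision, job_done gives the robot as it stands.
- The arm moves only by the shell command python3 -m crank 'ROWS' [FORCE]. ROWS is JSON, a list of rows, each a list of 3 entries, a list of its own where there are three numbers: the shift along the tool's x, y, z in cm, then the turn, a rotation vector about the tool's x, y, z in degrees, then the opening, from 0 (shut) to 1 (fully open). A call has 1 to 8 rows; each row is the pose to reach, as a shift and turn from the pose commanded when the call began, along the tool's axes at that moment; what a row does not reach only later rows make up. A row lasts 1/10 s, in which the tool goes at most 50 mm and 8.59 degrees, less where a joint would pass 70% of its speed; a pose out of reach is approached as far as the arm can. A call with a gripper value outside its range is refused whole. The fingers move at their own pace and stop on an object; FORCE is the grip in N (left out, the last holds). Time passes only in rows, so rows that repeat a pose let the fingers close. It gives the time, the measured TCP pose, the force, the opening and the grip force at its end, in the units of the state.
- status.sense(): the state, without advancing time (a new reading comes with each control period).
- vision.read_camera(name): name is "scene" or "top" or "wrist"; returns a dict with "pixels" (480x640x3 uint8, red, green, blue), "intrinsics" (3x3 intrinsics, pixels), "k1" (the pictures are not rectified: a ray, as slopes to the right and down, at radius r is drawn at 1 + k1 r^2 times it, then the intrinsics apply), "view" (4x4, takes a point from world to camera coordinates). Camera axes: x right, y down, z forward; pixel columns grow to the right and rows downward; lengths in m; the calibration is good to about 2 mm. A picture is of the moment at which its call begins. There is no depth.
- job_done(): hands the job in; it is judged then, once.
The state is a dict: "time": time; "joint_pos": joint angles; "qvel": joint speeds; "effort": joint torques, N m; "tcp_pos": TCP position; "eef_rot": TCP orientation; "wrist_force": force on the tool from outside, world axes, zero at the start; "torque": the same for the moment, N m; "grip_width": opening from 0.0 (shut) to 1.0 (fully open); "finger_force": force on a finger pad.
Only numpy, scipy, OpenCV 4.12 (cv2) and the standard library are available. Lean on these libraries where they do the work, as an engineer would, in place of code of your own. Each camera call takes 0.05 s, during which the arm holds its last target. There are 200 camera calls.

## Working session

There is one attempt and no reset: what is moved stays moved. The work goes in short steps, Python scripts to look and compute and a shell command to move; the robot and the scene stay as the last step left them, time stands still between calls to the robot, and variables do not carry over. Pictures are saved under pics/ and viewed, at most 12 in all, crops included, and the job is handed in when it is done.

```bash
mkdir -p pics; ls; python3 - <<'E'
from cell import status, vision
import cv2, numpy as np, pickle
s=status.sense(); print({k:np.round(v,4).tolist() for k,v in s.items()})
for n in ["scene","top"]:
    c=vision.read_camera(n); pickle.dump(c,open(f"pics/{n}0.pkl","wb"))
    cv2.imwrite(f"pics/{n}0.png",c["pixels"][:,:,::-1]); print(n,c["k1"],np.round(c["intrinsics"],1).tolist(),np.round(c["view"],3).tolist())
E
```

```text
pics
{'time': 0.0, 'joint_pos': [-1.5023, 0.2635, -0.049, 1.2594, 0.0, 1.4155], 'qvel': [-0.0009, -0.0009, 0.001, -0.0005, -0.0001, -0.0001], 'effort': [-0.0004, -63.7609, 38.4571, 0.0136, -0.0002, -0.0], 'tcp_pos': [0.1165, -0.5116, 0.2064], 'eef_rot': [0.9937, 0.1116, 0.0, -0.0005], 'wrist_force': [-0.2447, 0.4289, 1.7262], 'torque': [-0.0295, 0.0191, -0.014], 'finger_force': 0.0, 'grip_width': 1.0037}
scene -0.1733719357610779 [[607.1, 0.0, 309.8], [0.0, 607.1, 231.5], [0.0, 0.0, 1.0]] [[-0.664, -0.748, 0.011, 0.15], [-0.414, 0.355, -0.838, 0.306], [0.623, -0.561, -0.545, 0.721], [0.0, 0.0, 0.0, 1.0]]
top -0.04662595062189322 [[494.5, 0.0, 329.6], [0.0, 494.5, 240.7], [0.0, 0.0, 1.0]] [[-0.001, -1.0, 0.003, -0.209], [-0.988, 0.001, -0.157, 0.445], [0.157, -0.003, -0.988, 0.841], [0.0, 0.0, 0.0, 1.0]]
```

View pics/top0.png

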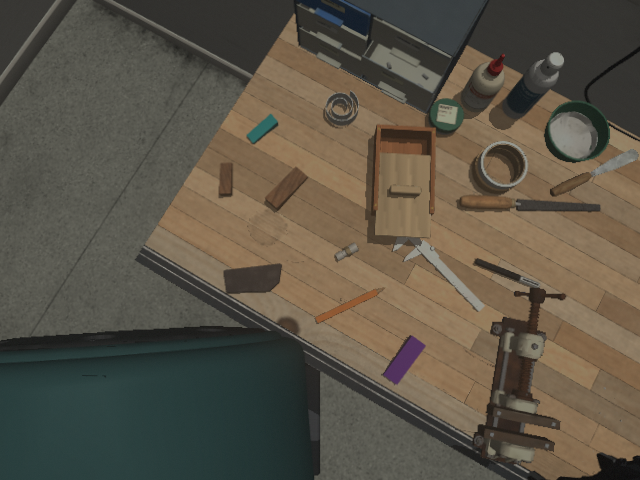

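View pics/scene0.png

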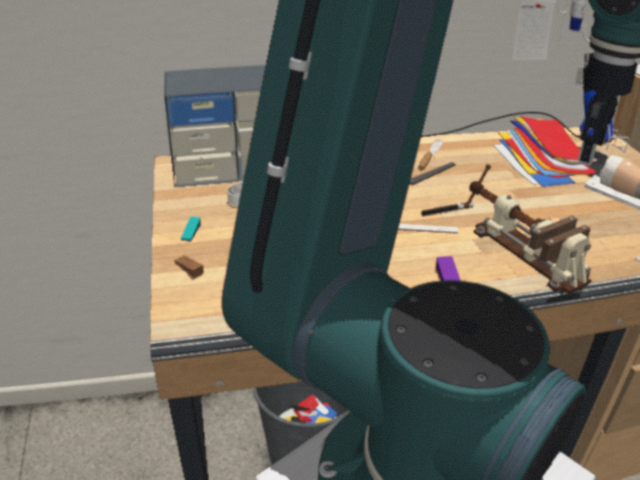

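The top view shows the case around (403,180), with the cover partly back and its grip bar at (405,190). There are brown wedge candidates at (287,188) and a smaller one at (226,179), plus a dark plate-like thing at (252,278). The scene view is blocked by the arm, so I'll enlarge the top view.

```bash
python3 - <<'E'
import cv2, pickle, numpy as np
p=pickle.load(open("pics/top0.pkl","rb"))["pixels"][:,:,::-1]
a=cv2.resize(p[110:260,360:450],None,fx=4,fy=4,interpolation=cv2.INTER_CUBIC)   # 360x600
b=cv2.resize(p[150:300,210:320],None,fx=4,fy=4,interpolation=cv2.INTER_CUBIC)   # 440x600
cv2.imwrite("pics/crop1.png",np.hstack([a,b]))
E
```

```text
(no output)
```

View pics/crop1.png

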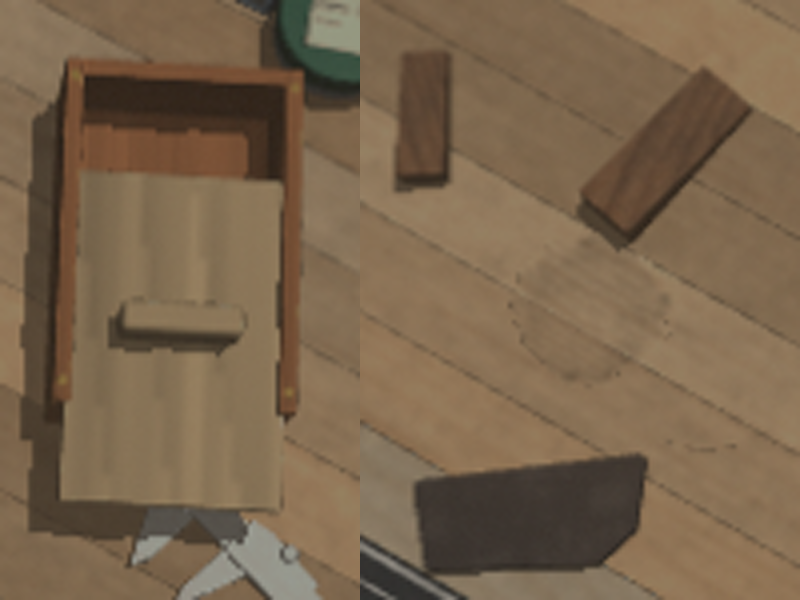

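The crop shows these positions in top-view pixels:
- **Case rim corners:** (377,125), (435.5,127.5), (373.8,210.5) and (434,213). Its +x points up in the image.
- **Grip bar top:** about (390.5–421, 185–194).
- **Larger wedge top corners:** (296.5,167), (307.5,176.2), (265,198.7) and (278.3,208). The lower-left end looks thick.

```bash
cat > h.py <<'E'
import numpy as np, cv2, pickle
from scipy.spatial.transform import Rotation as R
from scipy.optimize import least_squares
from cell import status, vision
def shot(n,tag):
    c=vision.read_camera(n); pickle.dump(c,open(f"pics/{tag}.pkl","wb")); return c
def load(tag): return pickle.load(open(f"pics/{tag}.pkl","rb"))
def proj(c,P):
    V=c["view"]; q=np.atleast_2d(P)@V[:3,:3].T+V[:3,3]
    s=q[:,:2]/q[:,2:]; s=s*(1+c["k1"]*(s**2).sum(1,keepdims=True)); K=c["intrinsics"]
    return s@K[:2,:2].T+K[:2,2]
def ray(c,px):
    s=cv2.undistortPoints(np.array(px,float).reshape(-1,1,2),c["intrinsics"],np.array([c["k1"],0,0,0,0.]))[:,0]
    V=c["view"]; d=np.c_[s,np.ones(len(s))]@V[:3,:3]; return -V[:3,:3].T@V[:3,3], d
def onz(c,px,z):
    o,d=ray(c,px); return o+d*((z-o[2])/d[:,2])[:,None]
def tri(obs):  # [(cam,px)...] same point -> 3D
    A=np.zeros((3,3));b=np.zeros(3)
    for c,px in obs:
        o,d=ray(c,[px]);d=d[0]/np.linalg.norm(d);M=np.eye(3)-np.outer(d,d);A+=M;b+=M@o
    return np.linalg.solve(A,b)
def go(p,yaw,s=None,frm=None):
    """shift cm and turn deg in tool axes to TCP p, tool down, closing line (tool y) at world angle yaw deg"""
    s=s or status.sense(); T=R.from_quat(s["eef_rot"]); p0=s["tcp_pos"]
    best=None
    for k in (0,180):
        a=np.radians(yaw+k); y=np.array([np.cos(a),np.sin(a),0]); z=np.array([0,0,-1.]); G=R.from_matrix(np.c_[np.cross(y,z),y,z])
        rv=(T.inv()*G).as_rotvec(degrees=True)
        if best is None or np.linalg.norm(rv)<np.linalg.norm(best): best=rv
    return np.round(T.inv().apply(np.array(p)-p0)*100,2).tolist(), np.round(best,1).tolist()
E
python3 - <<'E'
from h import *
c=load("top0")
px=np.array([[377,125],[435.5,127.5],[373.8,210.5],[434,213]])
L=np.array([[80,54],[80,-54],[-80,54],[-80,-54]])/1e3
def pose(v): 
    a=v[2]; M=np.array([[np.cos(a),-np.sin(a)],[np.sin(a),np.cos(a)]]); return np.c_[L@M.T+v[:2],np.full(4,.05)]
r=least_squares(lambda v:(proj(c,pose(v))-px).ravel(),[.5,-.3,0]); print("case",r.x,np.degrees(r.x[2]),r.fun.round(1))
g=onz(c,[[390.5,185.5],[421,186],[390,192],[421,193]],.068); print(g.round(4)); 
v=r.x; a=v[2]; M=np.array([[np.cos(a),-np.sin(a)],[np.sin(a),np.cos(a)]]); print("grip local",(g.mean(0)[:2]-v[:2])@M)
w=onz(c,[[296.5,167],[307.5,176.2],[265,198.7],[278.3,208]],.02); print(w.round(4),w.mean(0),np.linalg.norm(w[0]-w[1]),np.linalg.norm(w[2]-w[3]),np.linalg.norm(w[0]-w[2]),np.linalg.norm(w[1]-w[3]))
d=w[:2].mean(0)-w[2:].mean(0); print("wedge long axis",np.degrees(np.arctan2(d[1],d[0])))
s=status.sense(); print(R.from_quat(s["eef_rot"]).as_matrix().round(2).tolist())
w=shot("wrist","w0"); print(np.round(R.from_quat(s["eef_rot"]).inv().apply(-w["view"][:3,:3].T@w["view"][:3,3]-s["tcp_pos"]),3), (w["view"][:3,:3]@R.from_quat(s["eef_rot"]).as_matrix()).round(2).tolist(),w["intrinsics"][0,0])
E
```

```text
case [ 0.5733736  -0.34416298 -0.05029364] -2.8816134328044165 [-0.6 -0.5  0.3 -0.  -0.3 -0.   0.6  0.5]
[[ 0.5366 -0.3149  0.068 ]
 [ 0.5358 -0.3681  0.068 ]
 [ 0.525  -0.3138  0.068 ]
 [ 0.5233 -0.3677  0.068 ]]
grip local [-0.04330547  0.00089669]
[[ 0.5852 -0.148   0.02  ]
 [ 0.5676 -0.1684  0.02  ]
 [ 0.5251 -0.0909  0.02  ]
 [ 0.5076 -0.1155  0.02  ]] [ 0.54636672 -0.13071276  0.02      ] 0.02701214737902101 0.030185192958121342 0.08289392452748623 0.07993534598358391
wedge long axis -42.481188687936914
[[0.98, 0.22, -0.0], [0.22, -0.98, 0.0], [0.0, -0.0, -1.0]]
[ 0.074  0.    -0.167] [[0.0, 1.0, 0.0], [-0.96, 0.0, -0.29], [-0.29, -0.0, 0.96]] 385.817175260811
```

```bash
python3 - <<'E'
from h import *
print(go([.50,-.27,.25],-2.9))
E
```

```text
([42.76, -15.06, -4.33], [-0.0, -0.0, -74.3])
```

```bash
python3 -m crank '[[[4,-1,-4.3],[0,0,-8],1],[[9,-3,-4.3],[0,0,-16],1],[[13.5,-4.6,-4.3],[0,0,-24],1],[[18,-6.2,-4.3],[0,0,-32],1],[[22.5,-7.8,-4.3],[0,0,-40],1],[[27,-9.4,-4.3],[0,0,-48],1],[[31.5,-11,-4.3],[0,0,-56],1],[[36,-12.6,-4.3],[0,0,-64],1]]'
python3 - <<'E'
from h import *
print(go([.50,-.27,.25],-2.9), status.sense()["joint_pos"])
E
```

```text
time: 0.95
tcp_pos: [0.4411, -0.3075, 0.2499]
eef_rot: [0.782, 0.624, -0.0, -0.0]
wrist_force: [-0.4, -1.3, 1.1]
grip_width: 1.003
finger_force: 0.0
([4.97, 4.91, -0.02], [-0.0, -0.0, -9.9]) [-7.60442204e-01  2.76871551e-01  8.72199402e-02  1.38116645e+00
 -1.53319455e-06  1.03438243e+00]
```

```bash
python3 -m crank '[[[2.5,2.5,0],[0,0,-5],1],[[5,4.9,0],[0,0,-9.9],1],[[5,4.9,0],[0,0,-9.9],1],[[5,4.9,0],[0,0,-9.9],1]]'
python3 - <<'E'
from h import *
c=shot("wrist","w1"); cv2.imwrite("pics/w1.png",c["pixels"][:,:,::-1]); print(status.sense()["tcp_pos"])
a=-.0503; M=np.array([[np.cos(a),-np.sin(a)],[np.sin(a),np.cos(a)]])
L=np.array([[80,54],[80,-54],[-80,54],[-80,-54]])/1e3
print(proj(c,np.c_[L@M.T+[.5734,-.3442],np.full(4,.05)]).round(0).tolist())
E
```

```text
time: 1.35
tcp_pos: [0.4988, -0.2712, 0.2495]
eef_rot: [0.727, 0.687, -0.0, -0.0]
wrist_force: [-0.8, -0.3, -0.2]
grip_width: 1.001
finger_force: 0.0
[ 0.49833199 -0.27171268  0.24962896]
[[483.0, 217.0], [471.0, 316.0], [320.0, 218.0], [321.0, 317.0]]
```

View pics/w1.png

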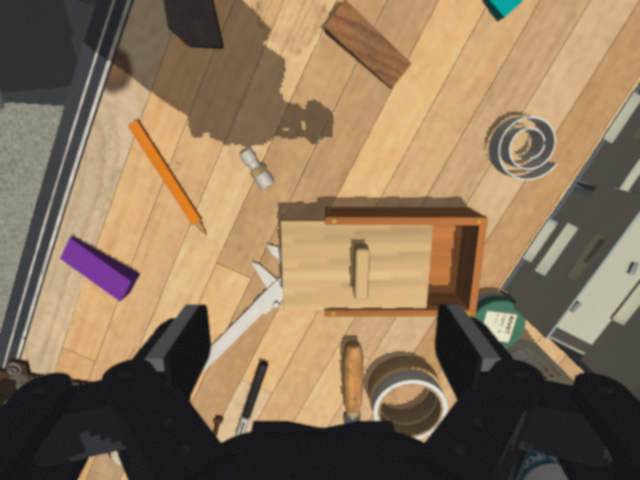

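The wrist view shows the case rim at about (325–486, 209–316), the grip bar at (361,272) and the wedge at (366,43). I'll enlarge it to pick corners for triangulation.

```bash
python3 - <<'E'
from h import *
p=load("w1")["pixels"][:,:,::-1]
a=cv2.resize(p[195:330,300:500],None,fx=4,fy=4,interpolation=cv2.INTER_CUBIC)
cv2.imwrite("pics/crop2.png",a[:,:800])
b=cv2.resize(p[0:95,310:420],None,fx=6,fy=6,interpolation=cv2.INTER_CUBIC); cv2.imwrite("pics/crop3.png",b)
E
```

```text
(no output)
```

View pics/crop2.png

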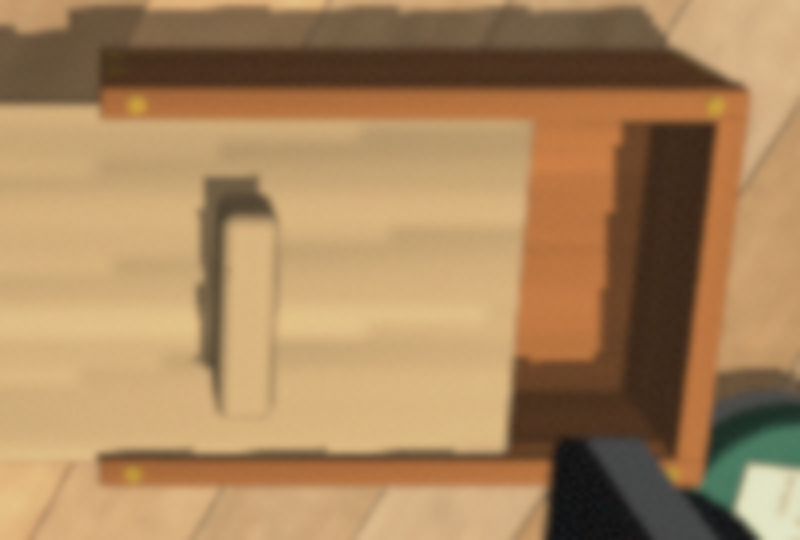

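View pics/crop3.png

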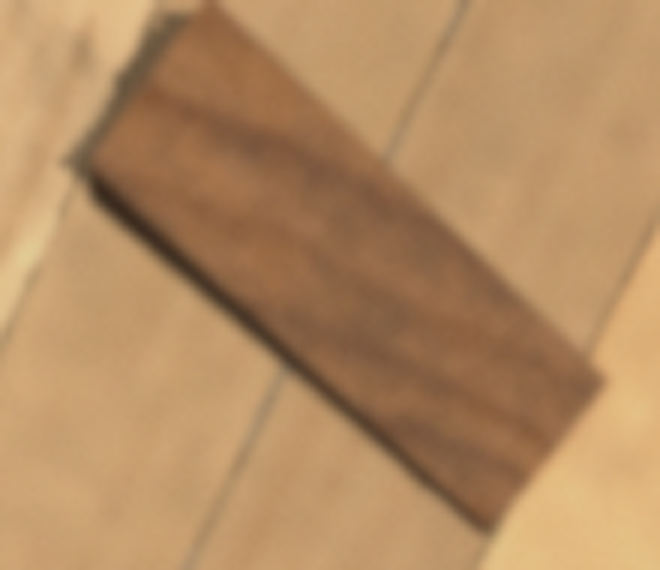

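The enlarged crops give these wrist-view pixels:
- **Case rim:** (325.5,217), (486.8,217), (476.5,316.3) and (325,316.3).
- **Bar top:** (356–368, 249–299).
- **Wedge top:** thick end at (344.5,0) and (325.3,26.7), thin end at (410.8,63.3) and (392,88.3).

```bash
python3 - <<'E'
from h import *
t=load("top0"); w=load("w1")
N=["NE+","NE-","SW+","SW-","bar+y","bar-y","thickL","thickR","thinL","thinR"]
A=[[377,125],[435.5,127.5],[373.8,210.5],[434,213],[390.2,189],[421,189.8],[265,198.7],[278.3,208],[296.5,167],[307.5,176.2]]
B=[[486.8,217],[476.5,316.3],[325.5,217],[325,316.3],[362.2,248.8],[361.5,299],[344.5,0],[325.3,26.7],[410.8,63.3],[392,88.3]]
P=[]
for n,a,b in zip(N,A,B):
    p=tri([(t,a),(w,b)]); P.append(p); print(n,(p*1e3).round(1))
P=np.array(P)
L=np.array([[80,54],[80,-54],[-80,54],[-80,-54]])/1e3
rm=lambda a:np.array([[np.cos(a),-np.sin(a)],[np.sin(a),np.cos(a)]])
def f(v):
    Q=np.c_[L@rm(v[2]).T+v[:2],np.full(4,v[3])]
    return np.r_[(proj(t,Q)-A[:4]).ravel(),(proj(w,Q)-B[:4]).ravel()]
r=least_squares(f,[.57,-.34,0,.05]); print("case",r.x.round(4),np.degrees(r.x[2]),r.fun.round(1))
v=r.x; b=P[4:6].mean(0); print("bar local",(b[:2]-v[:2])@rm(v[2]))
# wedge fit: z thick .024 free, thin h free
W=np.array([[-42.5,15],[-42.5,-15],[42.5,15],[42.5,-15]])/1e3
def g(u):
    Q=np.c_[W@rm(u[2]).T+u[:2],[u[3],u[3],u[4],u[4]]]
    return np.r_[(proj(t,Q)-A[6:]).ravel(),(proj(w,Q)-B[6:]).ravel()]
r=least_squares(g,[.545,-.13,-.74,.024,.012]); print("wedge",r.x.round(4),np.degrees(r.x[2]),r.fun.round(1))
E
```

```text
NE+ [ 658.8 -295.5   46.3]
NE- [ 652.7 -401.5   51.2]
SW+ [ 501.1 -289.6   30.5]
SW- [ 494.2 -395.3   44.1]
bar+y [ 534.7 -316.8   57. ]
bar-y [ 532.7 -370.5   58.4]
thickL [529.9 -87.6   4.6]
thickR [ 510.1 -112.8   14.7]
thinL [ 597.9 -144.2  -17.5]
thinR [ 579.4 -166.5  -19.8]
case [ 0.5778 -0.3451 -0.0522  0.0467] -2.9912036647150777 [-0.2 -2.2  0.4 -1.6 -0.1 -2.1  0.6 -1.5 -0.5 -0.  -2.2 -0.9 -1.1  0.4
 -0.3 -0.1]
bar local [-0.04409294 -0.00084224]
wedge [ 0.5528 -0.1281 -0.7112  0.0139 -0.0026] -40.746442066567376 [-0.6 -2.  -1.7 -1.  -1.  -1.3 -0.1 -0.5  0.1  0.3 -0.4  1.6 -0.8 -0.2
 -1.2 -0.2]
```

```bash
python3 - <<'E'
from h import *
print(go([.532,-.3438,.051],-2.95))
E
```

```text
([-7.01, 3.79, 19.86], [-0.0, -0.0, -0.4])
```

```bash
python3 -m crank '[[[-3.5,1.9,3],[0,0,0],1],[[-7,3.8,6],[0,0,0],1],[[-7,3.8,10.5],[0,0,0],1],[[-7,3.8,15],[0,0,0],1],[[-7,3.8,15],[0,0,0],1],[[-7,3.8,15],[0,0,0],1]]'
python3 - <<'E'
from h import *
c=shot("wrist","w2"); cv2.imwrite("pics/w2.png",c["pixels"][:,:,::-1]); print(go([.532,-.3438,.051],-2.95))
E
```

```text
time: 2.0
tcp_pos: [0.5319, -0.3443, 0.1011]
eef_rot: [0.728, 0.686, -0.0, -0.0]
wrist_force: [1.1, -0.0, 1.5]
grip_width: 1.003
finger_force: 0.0
([0.1, -0.1, 5.14], [0.1, 0.1, -0.4])
```

View pics/w2.png

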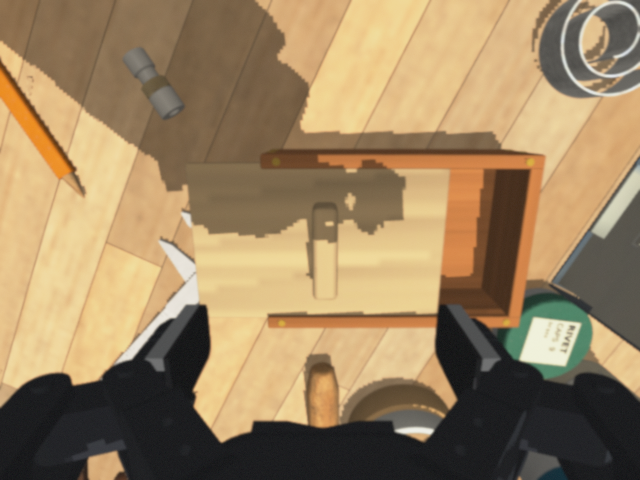

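The bar runs from (326,209) to (325,298) and is centred between the fingertips (midline about x=322). The rim corners are at (545,155), (519,328), (262,155) and (268,328).

```bash
python3 - <<'E'
from h import *
t,a,b=load("top0"),load("w1"),load("w2")
print("bar",tri([(a,[362.2,248.8]),(b,[326,209])]),tri([(a,[361.5,299]),(b,[325,298])]))
print("bar on .068",onz(b,[[326,209],[325,298]],.068).round(4).tolist())
px=[[545,155],[519,328],[262,155],[268,328]]; B=[[486.8,217],[476.5,316.3],[325.5,217],[325,316.3]]
for p,q in zip(px,B): print(tri([(b,p),(a,q)]).round(4))
C=onz(b,px,.05); print(C.round(4).tolist(),C.mean(0))
E
```

```text
bar [ 0.53620665 -0.31712571  0.05919394] [ 0.53312102 -0.36696851  0.06712214]
bar on .068 [[0.5366, -0.3149, 0.068], [0.5332, -0.3664, 0.068]]
[ 0.6594 -0.2945  0.0516]
[ 0.6568 -0.4043  0.0478]
[ 0.502  -0.2866  0.0463]
[ 0.4956 -0.3931  0.0507]
[[0.6607, -0.295, 0.05], [0.6556, -0.4034, 0.05], [0.5027, -0.2862, 0.05], [0.4954, -0.3937, 0.05]] [ 0.57859665 -0.34456964  0.05      ]
```

```bash
python3 -m crank '[[[0,0,2.5],[0,0,0],1],[[0,0,5],[0,0,0],1],[[0,0,5.1],[0,0,0],0],[[0,0,5.1],[0,0,0],0],[[0,0,5.1],[0,0,0],0],[[0,0,5.1],[0,0,0],0],[[0,0,5.1],[0,0,0],0],[[0,0,5.1],[0,0,0],0]]' 40
```

```text
time: 2.85
tcp_pos: [0.5328, -0.3438, 0.0494]
eef_rot: [0.727, 0.687, 0.0, 0.0]
wrist_force: [0.6, 0.6, -0.4]
grip_width: -0.001
finger_force: 0.0
```

The gripper closed fully with no contact, so I'll look.

```bash
python3 - <<'E'
from h import *
c=shot("wrist","w3"); d=shot("top","t3"); s=status.sense(); print(s["tcp_pos"],s["grip_width"])
cv2.imwrite("pics/w3.png",np.hstack([cv2.resize(c["pixels"],(400,300)),cv2.resize(d["pixels"][100:280,300:540],(400,300))])[:,:,::-1])
E
```

```text
[ 0.53268769 -0.34375722  0.04907568] -0.00042206257642956143
```

View pics/w3.png

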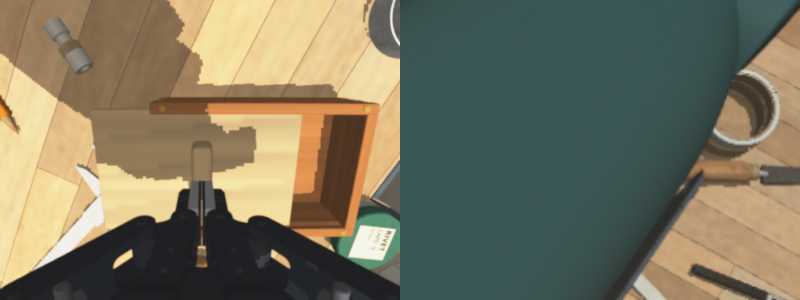

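```bash
python3 - <<'E'
from h import *
c=load("w3"); s=status.sense(); T=R.from_quat(s["eef_rot"])
for k in (0,.019,.04): print(k,(proj(c,s["tcp_pos"]-T.apply([0,0,k]))/1.6).round(1))
print("bar",(proj(c,[[.5366,-.316,.068],[.5332,-.3668,.068]])/1.6).round(1))
C=-c["view"][:3,:3].T@c["view"][:3,3]; print(C, T.inv().apply(C-s["tcp_pos"]))
print("case", onz(c,np.array([[378,100],[358,237],[150,99]])*1.6,.05).round(4).tolist())
print("bar +y top end", onz(c,[[202*1.6,149*1.6]],.068))
E
```

```text
0 [[199.9 178.4]]
0.019 [[199.8 189.7]]
0.04 [[199.5 205.5]]
bar [[203.3 150.2]
 [202.4 219.2]]
[ 0.53804225 -0.27092412  0.21632839] [ 0.0729955   0.00121389 -0.16726322]
case [[0.6588, -0.2922, 0.05], [0.6596, -0.4034, 0.05], [0.5022, -0.2831, 0.05]]
bar +y top end [[ 0.53580867 -0.31517998  0.068     ]]
```

```bash
python3 - <<'E'
from h import *
p=load("w3")["pixels"][:,:,::-1]
cv2.imwrite("pics/crop4.png",cv2.resize(p[210:400,230:420],None,fx=3.1,fy=3.1,interpolation=cv2.INTER_CUBIC))
E
```

```text
(no output)
```

View pics/crop4.png

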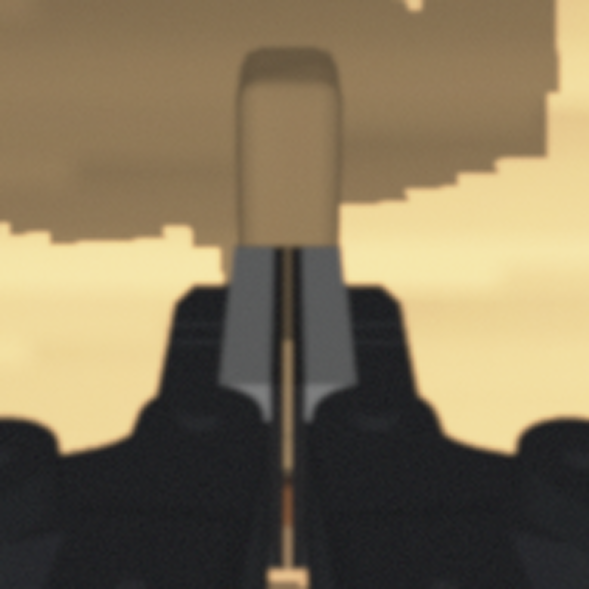

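The bar is visible beyond the shut fingertips, so the fingers are above it. Scaling the finger gap by its pixels puts the real tips roughly 25 mm short of the reported TCP. I'll open partly and go down in small steps, watching the force.

```bash
python3 -m crank '[[[0,0.2,-1],[0,0,0],0.45],[[0,0.2,-1],[0,0,0],0.45],[[0,0.2,-1],[0,0,0],0.45],[[0,0.2,-0.5],[0,0,0],0.45],[[0,0.2,0],[0,0,0],0.45],[[0,0.2,0.3],[0,0,0],0.45],[[0,0.2,0.3],[0,0,0],0.45]]' 40
python3 - <<'E'
from h import *
c=shot("wrist","w4"); s=status.sense(); print(s["tcp_pos"],s["grip_width"],s["wrist_force"])
p=c["pixels"][:,:,::-1]; cv2.imwrite("pics/crop5.png",cv2.resize(p[200:400,200:440],None,fx=3,fy=3,interpolation=cv2.INTER_CUBIC))
E
```

```text
time: 3.65
tcp_pos: [0.5342, -0.3435, 0.0451]
eef_rot: [0.727, 0.687, -0.0, -0.001]
wrist_force: [0.8, -0.4, -0.1]
grip_width: 0.45
finger_force: 0.0
[ 0.53440283 -0.34367308  0.0454596 ] 0.44921387789570794 [-0.08146559  0.91437569  0.88500019]
```

View pics/crop5.png

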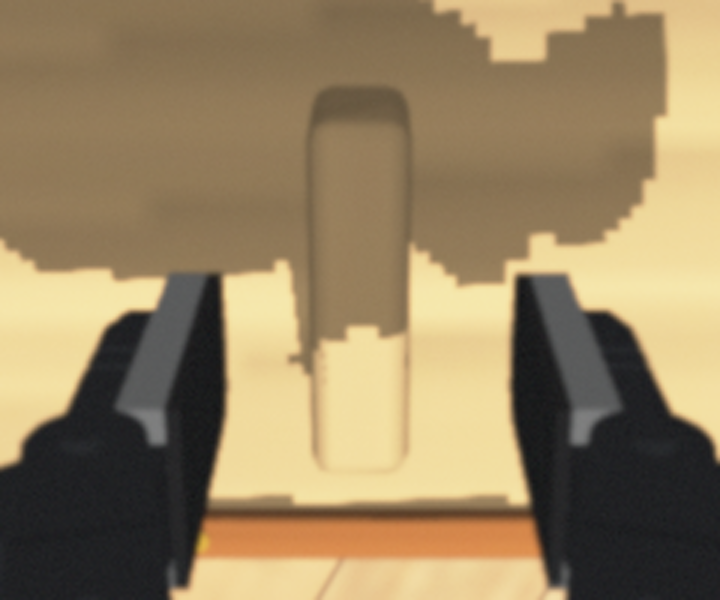

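The fingers straddle the bar (inner edges at x≈222 and 515, bar at 313–408 in the crop). The tips are still high, and the gap scale puts them about 25 mm behind the reported TCP. I'll lower further.

```bash
python3 -m crank '[[[0,0,0.5],[0,0,0],0.45],[[0,0,1.0],[0,0,0],0.45],[[0,0,1.3],[0,0,0],0.45],[[0,0,1.3],[0,0,0],0.45]]'; python3 -m crank '[[[0,0,0.3],[0,0,0],0.3],[[0,0,0.3],[0,0,0],0],[[0,0,0.3],[0,0,0],0],[[0,0,0.3],[0,0,0],0],[[0,0,0.3],[0,0,0],0],[[0,0,0.3],[0,0,0],0]]' 40
```

```text
time: 4.1
tcp_pos: [0.5343, -0.3436, 0.0323]
eef_rot: [0.727, 0.687, -0.0, -0.0]
wrist_force: [-0.1, 0.5, 0.6]
grip_width: 0.446
finger_force: 0.0
time: 4.7
tcp_pos: [0.5345, -0.3437, 0.0297]
eef_rot: [0.727, 0.687, -0.0, -0.0]
wrist_force: [-0.2, 0.5, -3.9]
grip_width: 0.15
finger_force: 40.8
```

```bash
python3 -m crank '[[[0,-1,0],[0,0,0],0],[[0,-2,0],[0,0,0],0],[[0,-3,0],[0,0,0],0],[[0,-4,0],[0,0,0],0],[[0,-5,0],[0,0,0],0],[[0,-6,0],[0,0,0],0],[[0,-7,0],[0,0,0],0],[[0,-7.5,0],[0,0,0],0]]'; python3 -m crank '[[[0,-0.3,0],[0,0,0],0],[[0,-0.5,0],[0,0,0],0],[[0,-0.5,0],[0,0,0],0],[[0,-0.5,0],[0,0,0],0]]'
```

```text
time: 5.5
tcp_pos: [0.4585, -0.3394, 0.0298]
eef_rot: [0.727, 0.686, -0.0, -0.0]
wrist_force: [1.0, -1.4, -11.8]
grip_width: 0.152
finger_force: 39.7
time: 5.9
tcp_pos: [0.4546, -0.3391, 0.0298]
eef_rot: [0.727, 0.687, -0.0, -0.0]
wrist_force: [-1.8, -0.4, -10.1]
grip_width: 0.146
finger_force: 39.9
```

```bash
python3 -m crank '[[[0,-0.1,0],[0,0,0],0],[[0,-0.2,0],[0,0,0],0],[[0,-0.3,0],[0,0,0],0],[[0,-0.3,0],[0,0,0],0]]';python3 -m crank '[[[0,-0.1,0],[0,0,0],0],[[0,-0.2,0],[0,0,0],0],[[0,-0.3,0],[0,0,0],0],[[0,-0.3,0],[0,0,0],0]]'
```

```text
time: 6.3
tcp_pos: [0.4519, -0.339, 0.0298]
eef_rot: [0.727, 0.687, 0.0, 0.0]
wrist_force: [3.4, 0.7, -15.0]
grip_width: 0.149
finger_force: 39.5
time: 6.7
tcp_pos: [0.4518, -0.339, 0.0299]
eef_rot: [0.727, 0.687, 0.002, 0.002]
wrist_force: [22.9, 1.7, -26.6]
grip_width: 0.149
finger_force: 39.4
```

The cover is at its stop. The x force rose to 23 N and the bar travelled 82 mm, as expected. Release, raise, and head for the wedge.

```bash
python3 -m crank '[[[0,0.2,0],[0,0,0],0.5],[[0,0.2,0],[0,0,0],0.5],[[0,0.2,0],[0,0,0],0.5],[[0,0.2,-3],[0,0,0],0.7],[[0,0.2,-7],[0,0,0],1],[[0,0.2,-11],[0,0,0],1],[[0,0.2,-14],[0,0,0],1]]'
python3 - <<'E'
from h import *
print(status.sense()["joint_pos"].round(2))
print(go([.548,-.15,.17],48.5))
E
```

```text
time: 7.4
tcp_pos: [0.4508, -0.3394, 0.1729]
eef_rot: [0.727, 0.687, -0.0, 0.001]
wrist_force: [0.4, -0.4, 0.4]
grip_width: 0.998
finger_force: 0.0
[-0.79  0.34 -0.03  1.2  -0.    0.84]
([19.46, 8.62, 0.26], [0.0, 0.1, -51.8])
```

```bash
python3 -m crank '[[[2.5,1,0],[0,0,-7],1],[[5,2.2,0],[0,0,-14],1],[[8,3.5,0],[0,0,-22],1],[[11,4.9,0],[0,0,-30],1],[[14,6.2,0],[0,0,-38],1],[[17,7.5,0],[0,0,-45],1],[[19.5,8.7,0],[0,0,-51.8],1],[[19.5,8.7,0],[0,0,-51.8],1]]'
python3 - <<'E'
from h import *
print(go([.552,-.129,.12],48.5))
E
```

```text
time: 8.2
tcp_pos: [0.5497, -0.147, 0.1702]
eef_rot: [0.351, 0.936, 0.0, 0.0]
wrist_force: [-0.9, -0.4, -0.7]
grip_width: 1.002
finger_force: 0.0
([1.01, 1.5, 5.02], [0.0, 0.0, 0.4])
```

```bash
cp h.py h.py; python3 - <<'E'
from h import *
shot("wrist","w5")
E
python3 -m crank '[[[1,1.5,2.5],[0,0,0],1],[[1,1.5,4],[0,0,0],1],[[1,1.5,4],[0,0,0],1]]'
python3 - <<'E'
from h import *
c=shot("wrist","w6"); print(status.sense()["tcp_pos"])
a=cv2.resize(load("w5")["pixels"][60:330,150:500],(400,309)); b=cv2.resize(c["pixels"][60:330,150:500],(400,309))
cv2.imwrite("pics/w56.png",np.hstack([a,b])[:,:,::-1])
E
```

```text
time: 8.55
tcp_pos: [0.5498, -0.1317, 0.1285]
eef_rot: [0.355, 0.935, -0.0, -0.001]
wrist_force: [0.5, -0.2, 0.6]
grip_width: 1.002
finger_force: 0.0
[ 0.55041446 -0.13208591  0.12974556]cp: 'h.py' and 'h.py' are the same file
```

View pics/w56.png

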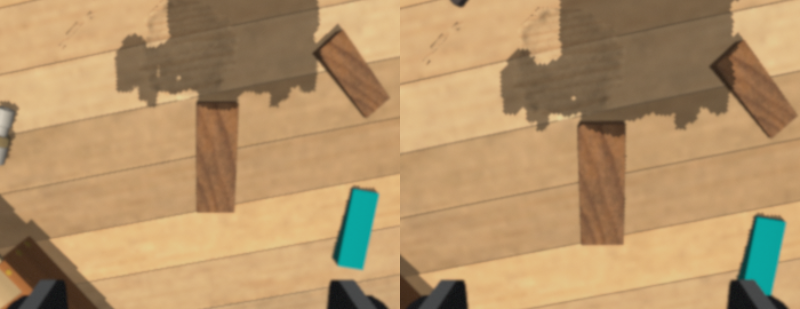

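In full-image pixels the wedge's sides run from (307,166)–(347,166) at the thick end to (308,273.5)–(346,273.5) at the thin end in w6. In w5 they run from (322,148)–(358,148) to (321.5,245.5)–(355,245.5).

```bash
python3 - <<'E'
from h import *
for n,B,in (("w5",[[322.4,153],[358.2,153],[321.5,245.5],[354.8,245.5]]),("w6",[[306.6,175],[346.9,175],[308.4,273.5],[346,273.5]])):
    c=load(n); P=np.vstack([onz(c,B[:2],.024),onz(c,B[2:],.012)]); print(n,P.round(4).tolist(),"\n mid",P.mean(0).round(4))
    d=P[2:].mean(0)-P[:2].mean(0); print(" axis",np.degrees(np.arctan2(d[1],d[0])),np.linalg.norm(d),[np.linalg.norm(P[i]-P[i+1]).round(4) for i in (0,2)])
    L=P[2]-P[0]; Rr=P[3]-P[1]; print(np.degrees([np.arctan2(L[1],L[0]),np.arctan2(Rr[1],Rr[0])]))
print(tri([(load("w5"),[338.2,245.5]),(load("w6"),[327.2,273.5])]), tri([(load("w5"),[340.3,150]),(load("w6"),[326.7,172])]))
E
```

```text
w5 [[0.5127, -0.1137, 0.024], [0.5315, -0.0922, 0.024], [0.5733, -0.1676, 0.012], [0.5927, -0.1454, 0.012]] 
 mid [ 0.5526 -0.1297  0.018 ]
 axis -41.28970545481876 0.08194012799668238 [np.float64(0.0285), np.float64(0.0295)]
[-41.63146039 -40.94802418]
w6 [[0.5146, -0.1144, 0.024], [0.5333, -0.0933, 0.024], [0.5735, -0.1666, 0.012], [0.5931, -0.1445, 0.012]] 
 mid [ 0.5536 -0.1297  0.018 ]
 axis -41.03583238143997 0.07962427380044022 [np.float64(0.0282), np.float64(0.0296)]
[-41.54211009 -40.52959776]
[ 0.58563578 -0.15784935  0.00338587] [ 0.51934923 -0.10110311  0.04691659]
```

```bash
python3 - <<'E'
from h import *
print(go([.548,-.1255,.02],48.7))
E
```

```text
([0.61, 0.34, 10.97], [-0.0, -0.1, -0.3])
```

```bash
python3 -m crank '[[[0.6,0.35,3],[0,0,0],0.65],[[0.6,0.35,7],[0,0,0],0.65],[[0.6,0.35,10],[0,0,0],0.65],[[0.6,0.35,11],[0,0,0],0.65],[[0.6,0.35,11.5],[0,0,0],0.65],[[0.6,0.35,12],[0,0,0],0.65],[[0.6,0.35,12],[0,0,0],0.65]]'
```

```text
time: 9.3
tcp_pos: [0.5496, -0.1253, 0.0107]
eef_rot: [0.354, 0.935, -0.0, 0.001]
wrist_force: [-0.6, -0.3, 0.3]
grip_width: 0.651
finger_force: 0.0
```

```bash
python3 -m crank '[[[0,0,0.4],[0,0,0],0.6],[[0,0,0.8],[0,0,0],0.6],[[0,0,1.1],[0,0,0],0.6],[[0,0,1.1],[0,0,0],0.6]]'
```

```text
time: 9.7
tcp_pos: [0.5488, -0.1247, -0.0015]
eef_rot: [0.354, 0.935, 0.0, -0.0]
wrist_force: [-0.4, 0.4, 0.1]
grip_width: 0.601
finger_force: 0.0
```

```bash
python3 -m crank '[[[0,0,0.3],[0,0,0],0.5],[[0,0,0.6],[0,0,0],0.5],[[0,0,0.9],[0,0,0],0.5],[[0,0,0.9],[0,0,0],0.5]]'; python3 - <<'E'
from h import *
c=shot("wrist","w7"); p=c["pixels"]; print(status.sense()["wrist_force"])
E
python3 -m crank '[[[0,0,0.2],[0,0,0],0.5],[[0,0,0.3],[0,0,0],0.5],[[0,0,0.3],[0,0,0],0.5]]'
```

```text
time: 10.1
tcp_pos: [0.5488, -0.1247, -0.0106]
eef_rot: [0.354, 0.935, 0.0, -0.0]
wrist_force: [-0.6, -0.1, -0.4]
grip_width: 0.502
finger_force: 0.0
[-0.33582369 -0.04852278  0.49098023]
time: 10.45
tcp_pos: [0.5489, -0.1248, -0.0133]
eef_rot: [0.354, 0.935, 0.0, -0.0]
wrist_force: [-0.1, -0.5, 0.2]
grip_width: 0.503
finger_force: 0.0
```

```bash
python3 -m crank '[[[0,0,0.2],[0,0,0],0.5],[[0,0,0.3],[0,0,0],0.45],[[0,0,0.3],[0,0,0],0],[[0,0,0.3],[0,0,0],0],[[0,0,0.3],[0,0,0],0],[[0,0,0.3],[0,0,0],0]]' 40
```

```text
time: 11.05
tcp_pos: [0.549, -0.1248, -0.0161]
eef_rot: [0.354, 0.935, 0.0, 0.0]
wrist_force: [-0.2, -0.9, 0.5]
grip_width: 0.336
finger_force: 39.6
```

```bash
python3 -m crank '[[[0,0,-1],[0,0,0],0],[[0,0,-3],[0,0,0],0],[[0,0,-6],[0,0,0],0],[[0,0,-9],[0,0,0],0],[[0,0,-12],[0,0,0],0],[[0,0,-12],[0,0,0],0]]'
python3 - <<'E'
from h import *
print(go([.583,-.3455,.0985],87))
E
```

```text
time: 11.65
tcp_pos: [0.5509, -0.1256, 0.1082]
eef_rot: [0.354, 0.935, -0.0, 0.003]
wrist_force: [0.5, -0.4, -0.6]
grip_width: 0.334
finger_force: 39.6
([-16.96, -14.35, 1.04], [0.0, 0.4, -38.5])
```

```bash
python3 -m crank '[[[-2,-1.7,0],[0,0,-5],0],[[-5,-4.2,0],[0,0,-11],0],[[-8,-6.8,0],[0,0,-18],0],[[-11,-9.3,0],[0,0,-25],0],[[-14,-11.8,0],[0,0,-32],0],[[-16,-13.5,0],[0,0,-36.5],0],[[-17,-14.4,0],[0,0,-38.5],0],[[-17,-14.4,0],[0,0,-38.5],0]]'
python3 - <<'E'
from h import *
c=shot("wrist","w8"); s=status.sense()
print(go([.583,-.3455,-.0095],87), s["tcp_pos"])
# check case: local rim corners predicted in the wrist image vs orange wall; auto-fit of case edges by edge profile
g=cv2.cvtColor(c["pixels"],cv2.COLOR_RGB2HSV)
rm=lambda a:np.array([[np.cos(a),-np.sin(a)],[np.sin(a),np.cos(a)]])
def P(l,z=.05): return np.c_[np.atleast_2d(l)@rm(np.radians(-3)).T+[.577,-.3452],np.full(len(l),z)]
for name,x in (("x-70",-.07),("x-60",-.06),("x-50",-.05)):
    for ys in ((.04,.064),(-.064,-.04)):
        l=np.c_[np.full(25,x),np.linspace(*ys,25)]; q=proj(c,P(l))
        ok=((q>=0)&(q<[639,479])).all(1)
        print(name,ys,q[[0,-1]].round(0).tolist(),[tuple(int(t) for t in g[int(round(v)),int(round(u))]) if o else None for (u,v),o in zip(q[::2],ok[::2])])
E
```

```text
time: 12.45
tcp_pos: [0.5807, -0.3469, 0.1031]
eef_rot: [0.027, 1.0, 0.0, -0.0]
wrist_force: [-0.8, 0.6, -0.1]
grip_width: 0.335
finger_force: 39.6
([-0.24, 0.02, 11.28], [0.0, -0.0, -0.1]) [ 0.58067216 -0.3456203   0.10328619]
x-70 (0.04, 0.064) [[398.0, 120.0], [442.0, 121.0]] [(18, 98, 127), (17, 98, 128), (18, 100, 133), (18, 98, 141), (15, 119, 114), (17, 157, 127), (21, 166, 135), (20, 164, 131), (14, 126, 119), (16, 108, 130), (16, 109, 131), (16, 109, 129), (16, 105, 133)]
x-70 (-0.064, -0.04) [[208.0, 121.0], [252.0, 120.0]] [(20, 93, 241), (21, 96, 240), (21, 96, 240), (21, 94, 241), (21, 94, 241), (21, 95, 240), (17, 117, 231), (23, 168, 237), (24, 169, 238), (18, 168, 220), (15, 128, 136), (20, 96, 231), (23, 79, 244)]
x-60 (0.04, 0.064) [[397.0, 139.0], [440.0, 139.0]] [(18, 97, 129), (18, 98, 130), (18, 100, 133), (18, 102, 140), (14, 125, 110), (13, 154, 124), (13, 154, 119), (13, 153, 118), (15, 118, 143), (16, 111, 159), (16, 111, 163), (16, 110, 165), (16, 110, 160)]
x-60 (-0.064, -0.04) [[210.0, 139.0], [253.0, 139.0]] [(22, 85, 243), (22, 86, 244), (22, 86, 244), (22, 86, 243), (21, 89, 243), (21, 92, 242), (17, 115, 232), (13, 161, 223), (13, 166, 216), (13, 166, 213), (14, 126, 128), (18, 102, 187), (23, 84, 243)]
x-50 (0.04, 0.064) [[396.0, 157.0], [439.0, 158.0]] [(13, 154, 104), (14, 141, 76), (12, 141, 76), (13, 150, 112), (13, 153, 108), (13, 157, 125), (13, 154, 121), (13, 156, 118), (14, 120, 138), (16, 110, 163), (16, 111, 161), (16, 112, 161), (16, 110, 160)]
x-50 (-0.064, -0.04) [[211.0, 158.0], [254.0, 157.0]] [(21, 85, 242), (21, 88, 241), (21, 88, 241), (22, 85, 243), (22, 85, 243), (22, 83, 244), (18, 107, 235), (13, 164, 223), (13, 163, 217), (13, 165, 213), (13, 161, 147), (13, 148, 93), (12, 144, 78)]
```

```bash
python3 -m crank '[[[-0.25,0.15,1],[0,0,0],0],[[-0.25,0.15,3.5],[0,0,0],0],[[-0.25,0.15,6],[0,0,0],0],[[-0.25,0.15,7.5],[0,0,0],0],[[-0.25,0.15,8.5],[0,0,0],0],[[-0.25,0.15,9.3],[0,0,0],0],[[-0.25,0.15,9.8],[0,0,0],0],[[-0.25,0.15,9.8],[0,0,0],0]]'
```

```text
time: 13.3
tcp_pos: [0.5835, -0.3437, 0.0056]
eef_rot: [0.026, 1.0, 0.0, -0.0]
wrist_force: [0.5, -0.0, -0.9]
grip_width: 0.336
finger_force: 39.6
```

```bash
python3 -m crank '[[[0,0,0.4],[0,0,0],0],[[0,0,0.8],[0,0,0],0],[[0,0,1.1],[0,0,0],0],[[0,0,1.1],[0,0,0],0]]'; python3 -m crank '[[[0,0,0.2],[0,0,0],0],[[0,0,0.3],[0,0,0],0],[[0,0,0.3],[0,0,0],0]]'
```

```text
time: 13.7
tcp_pos: [0.5834, -0.3439, -0.0055]
eef_rot: [0.026, 1.0, 0.0, -0.0]
wrist_force: [-0.6, 0.4, -0.2]
grip_width: 0.334
finger_force: 39.6
time: 14.0
tcp_pos: [0.5835, -0.3439, -0.0082]
eef_rot: [0.026, 1.0, 0.0, -0.0]
wrist_force: [0.7, 0.1, -1.0]
grip_width: 0.334
finger_force: 39.6
```

```bash
python3 -m crank '[[[0,0,0.1],[0,0,0],0],[[0,0,0.2],[0,0,0],0],[[0,0,0.2],[0,0,0],0]]'; python3 -m crank '[[[0,0,0],[0,0,0],0.38],[[0,0,0],[0,0,0],0.42],[[0,0,0],[0,0,0],0.47],[[0,0,0],[0,0,0],0.47]]'
```

```text
time: 14.3
tcp_pos: [0.5836, -0.344, -0.0101]
eef_rot: [0.026, 1.0, -0.0, 0.0]
wrist_force: [0.3, -0.1, -1.4]
grip_width: 0.336
finger_force: 39.6
time: 14.7
tcp_pos: [0.5836, -0.344, -0.0101]
eef_rot: [0.026, 1.0, -0.0, 0.0]
wrist_force: [-0.1, -0.1, 0.1]
grip_width: 0.47
finger_force: 0.0
```

```bash
python3 -m crank '[[[0,0,-1.5],[0,0,0],0.47],[[0,0,-4],[0,0,0],0.47],[[0,0,-7],[0,0,0],0.47],[[0,0,-11],[0,0,0],0.47],[[0,0,-14],[0,0,0],0.5],[[0,0,-14],[0,0,0],0.5]]'
python3 - <<'E'
from h import *
c=shot("wrist","w9"); s=status.sense(); print(go([.452,-.339,.09],-3.2),s["tcp_pos"])
# wedge: dark brown mask in the case floor region, on z ~.03
rm=lambda a:np.array([[np.cos(a),-np.sin(a)],[np.sin(a),np.cos(a)]])
g=cv2.cvtColor(c["pixels"],cv2.COLOR_RGB2HSV)
for x in np.arange(-.048,.07,.008):
    l=np.c_[np.full(23,x),np.linspace(-.044,.044,23)]
    q=proj(c,np.c_[l@rm(np.radians(-3)).T+[.577,-.344],np.full(23,.026)])
    print(f"{x:.3f}"," ".join("%3d/%3d"%tuple(g[int(round(v)),int(round(u))][1:]) if 0<=u<639 and 0<=v<479 else "--" for u,v in q))
E
```

```text
time: 15.3
tcp_pos: [0.5851, -0.3451, 0.1343]
eef_rot: [0.026, 1.0, -0.002, 0.003]
wrist_force: [0.4, -0.9, 0.6]
grip_width: 0.498
finger_force: 0.0
([13.27, -0.12, 4.14], [-0.2, 0.0, -89.8]) [ 0.58444095 -0.34459355  0.13181011]
-0.048 146/ 77 157/128 157/130 164/223 163/222 163/227 163/229 162/225 165/198 149/118 158/129 155/127 153/133 162/220 164/214 154/136 157/135 153/128 153/128 154/121 156/132 161/135 149/ 91
-0.040 136/ 75 154/129 155/130 160/221 161/222 162/228 161/230 163/225 163/197 152/119 154/129 157/127 157/125 155/123 156/121 156/137 157/138 158/129 157/127 157/122 155/130 161/138 154/ 98
-0.032 147/ 78 158/129 157/130 162/209 162/223 161/228 164/229 162/225 140/ 89 126/ 79 128/ 78 134/ 78 123/ 81 128/ 78 128/ 78 156/129 155/138 153/130 155/128 155/122 155/133 158/137 144/ 87
-0.024 146/ 75 158/126 156/132 161/223 161/223 161/228 161/229 162/226 123/ 93 128/106 130/102 126/ 91 125/106 129/107 128/102 149/120 159/136 158/129 155/128 160/124 160/131 156/139 153/ 95
-0.016 145/ 79 155/127 154/131 165/223 163/224 162/228 163/229 161/226 120/102 130/100 127/108 122/ 96 122
[... 1285 characters left out ...]
28 161/228 127/171 127/163 131/187 137/168 128/177 130/175 130/184 165/213 160/233 163/229 163/229 163/222 163/227 159/234 162/131
0.048 140/ 82 154/126 156/132 161/222 165/223 162/228 161/229 161/229 136/173 132/191 137/177 140/184 131/189 133/180 131/168 163/218 160/233 161/230 162/228 162/223 162/225 160/233 152/109
0.056 144/ 87 155/127 156/132 162/153 163/175 162/167 160/155 158/142 163/200 163/182 161/165 160/153 155/135 166/186 160/187 161/171 162/167 159/146 164/214 164/191 161/177 163/171 152/109
0.064  53/ 34 155/ 92 142/ 95 141/ 94 154/ 93 149/ 94 146/ 94 154/ 93 149/ 94 143/ 96 149/ 94 150/ 97 150/ 97 156/ 95 150/ 95 152/ 97 148/100 155/ 99 151/ 98 147/ 99 151/ 98 148/ 93  16/ 31
```

The profile shows the wedge flat and square on the case floor, at local x −34..52 and y −12..14 mm. Now back to the bar to shut the cover.

```bash
python3 -m crank '[[[1,0,0],[0,0,8],0.5],[[2.5,0,0],[0,0,16],0.5],[[4.5,0,0],[0,0,24],0.5],[[6.5,0,0],[0,0,32],0.5],[[8.5,0,0],[0,0,40],0.5],[[10.5,0,0],[0,0,48],0.5],[[12,0,0],[0,0,56],0.5],[[13.3,-0.1,0],[0,0,64],0.5]]'; python3 -m crank '[[[0,0,0],[0,0,8],0.5],[[0,0,0],[0,0,16],0.5],[[0,0,0],[0,0,24],0.5],[[0,0,0],[0,0,26.2],0.5],[[0,0,0],[0,0,26.2],0.5]]'
python3 - <<'E'
from h import *
print(go([.452,-.339,.0305],-3.1), status.sense()["joint_pos"].round(2))
E
```

```text
time: 16.15
tcp_pos: [0.4494, -0.3374, 0.1288]
eef_rot: [0.554, 0.832, 0.0, -0.001]
wrist_force: [0.7, -0.7, 0.4]
grip_width: 0.503
finger_force: 0.0
time: 16.65
tcp_pos: [0.4503, -0.3376, 0.1288]
eef_rot: [0.727, 0.687, -0.0, -0.001]
wrist_force: [0.1, 0.7, -0.3]
grip_width: 0.501
finger_force: 0.0
([-0.14, 0.19, 9.83], [-0.1, -0.1, -0.1]) [-0.79  0.36 -0.12  1.09  0.    0.84]
```

```bash
python3 -m crank '[[[-0.15,0.2,3],[0,0,0],0.5],[[-0.15,0.2,6],[0,0,0],0.5],[[-0.15,0.2,8],[0,0,0],0.5],[[-0.15,0.2,9.2],[0,0,0],0.5],[[-0.15,0.2,9.8],[0,0,0],0.5],[[-0.15,0.2,9.8],[0,0,0],0.3],[[-0.15,0.2,9.8],[0,0,0],0],[[-0.15,0.2,9.8],[0,0,0],0]]' 40; python3 -m crank '[[[0,0,0],[0,0,0],0],[[0,0,0],[0,0,0],0],[[0,0,0],[0,0,0],0]]'
```

```text
time: 17.45
tcp_pos: [0.453, -0.34, 0.0328]
eef_rot: [0.726, 0.687, 0.0, 0.001]
wrist_force: [-0.6, 1.0, 2.7]
grip_width: 0.151
finger_force: 42.1
time: 17.75
tcp_pos: [0.453, -0.34, 0.0327]
eef_rot: [0.726, 0.687, 0.0, 0.001]
wrist_force: [-1.6, 1.1, 7.2]
grip_width: 0.147
finger_force: 42.6
```

```bash
python3 -m crank '[[[0,1,0],[0,0,0],0],[[0,2.5,0],[0,0,0],0],[[0,4,0],[0,0,0],0],[[0,5.5,0],[0,0,0],0],[[0,7,0],[0,0,0],0],[[0,8.5,0],[0,0,0],0],[[0,10,0],[0,0,0],0],[[0,11,0],[0,0,0],0]]'; python3 -m crank '[[[0,0.5,0],[0,0,0],0],[[0,0.9,0],[0,0,0],0],[[0,1.1,0],[0,0,0],0],[[0,1.2,0],[0,0,0],0],[[0,1.2,0],[0,0,0],0]]'
```

```text
time: 18.55
tcp_pos: [0.5636, -0.3463, 0.0327]
eef_rot: [0.726, 0.687, -0.0, 0.001]
wrist_force: [-1.7, -0.6, 6.7]
grip_width: 0.149
finger_force: 42.6
time: 19.05
tcp_pos: [0.575, -0.347, 0.0328]
eef_rot: [0.726, 0.687, -0.0, 0.001]
wrist_force: [-0.1, -0.8, 4.9]
grip_width: 0.147
finger_force: 42.4
```

```bash
python3 -m crank '[[[0,0.1,0],[0,0,0],0],[[0,0.2,0],[0,0,0],0],[[0,0.3,0],[0,0,0],0],[[0,0.3,0],[0,0,0],0],[[0,0.3,0],[0,0,0],0]]';python3 -m crank '[[[0,0.1,0],[0,0,0],0],[[0,0.2,0],[0,0,0],0],[[0,0.3,0],[0,0,0],0],[[0,0.3,0],[0,0,0],0]]'
```

```text
time: 19.55
tcp_pos: [0.5768, -0.3471, 0.0327]
eef_rot: [0.727, 0.687, -0.001, 0.0]
wrist_force: [-6.4, -1.4, 10.6]
grip_width: 0.148
finger_force: 43.0
time: 19.95
tcp_pos: [0.577, -0.3471, 0.0326]
eef_rot: [0.727, 0.687, -0.003, -0.002]
wrist_force: [-25.9, -1.7, 19.4]
grip_width: 0.151
finger_force: 44.2
```

```bash
python3 -m crank '[[[0,-0.2,0],[0,0,0],0.5],[[0,-0.2,0],[0,0,0],0.5],[[0,-0.2,0],[0,0,0],0.5],[[0,-0.2,-3],[0,0,0],0.5],[[0,-0.2,-6],[0,0,0],0.5],[[0,-0.2,-10],[0,0,0],0.5],[[0,-0.2,-14],[0,0,0],0.5],[[0,-0.2,-14],[0,0,0],0.5]]'
python3 - <<'E'
from h import *
c=shot("wrist","w10")
rm=lambda a:np.array([[np.cos(a),-np.sin(a)],[np.sin(a),np.cos(a)]])
g=cv2.cvtColor(c["pixels"],cv2.COLOR_RGB2HSV)
for z,y,xs in ((.05,.025,np.arange(.05,.09,.002)),(.068,.0,np.arange(-.03,.03,.002)),(.068,.018,np.arange(-.03,.03,.002))):
    l=np.c_[xs,np.full(len(xs),y)]; q=proj(c,np.c_[l@rm(np.radians(-3)).T+[.577,-.344],np.full(len(xs),z)])
    print(z,y,[(round(x*1e3),*map(int,g[int(round(v)),int(round(u))])) for x,(u,v) in zip(xs,q)])
print(status.sense()["tcp_pos"])
E
```

```text
time: 20.75
tcp_pos: [0.5804, -0.3478, 0.1773]
eef_rot: [0.726, 0.687, 0.001, 0.004]
wrist_force: [1.1, -0.2, -0.8]
grip_width: 0.499
finger_force: 0.0
0.05 0.025 [(50, 20, 97, 231), (52, 20, 96, 231), (54, 20, 96, 231), (56, 20, 97, 232), (58, 20, 98, 231), (60, 20, 97, 232), (62, 20, 97, 232), (64, 20, 96, 231), (66, 20, 95, 231), (68, 20, 96, 231), (70, 19, 100, 224), (72, 16, 114, 146), (74, 13, 167, 208), (76, 13, 165, 216), (78, 13, 166, 214), (80, 14, 128, 213), (82, 18, 93, 224), (84, 18, 87, 229), (86, 18, 86, 229), (88, 19, 85, 228)]
0.068 0.0 [(-30, 22, 93, 237), (-28, 22, 91, 237), (-26, 22, 91, 237), (-24, 22, 92, 238), (-22, 22, 93, 237), (-20, 22, 93, 238), (-18, 22, 91, 238), (-16, 22, 92, 238), (-14, 22, 92, 238), (-12, 22, 92, 238), (-10, 19, 103, 223), (-8, 18, 103, 149), (-6, 17, 102, 148), (-4, 19, 99, 223), (-2, 21, 95, 233), (0, 21, 96, 233), (2, 21, 95, 234), (4, 21, 95, 234), (6, 19, 100, 224), (8, 18, 102, 221), (10, 22, 93, 239), (12, 22, 91, 239), (14, 22, 93, 239), (16, 22, 91, 239), (18, 22, 92, 239), (20, 22, 92, 238), (22, 22, 91, 238), (24, 22, 92, 239), (26, 22, 91, 239), (28, 22, 89, 239)]
0.068 0.018 [(-30, 20, 97, 228), (-28, 20, 97, 228), (-26, 19, 97, 228), (-24, 20, 98, 229), (-22, 20, 98, 229), (-20, 20, 99, 229), (-18, 20, 99, 229), (-16, 20, 98, 229), (-14, 20, 97, 229), (-12, 20, 99, 229), (-10, 19, 99, 226), (-8, 18, 101, 136), (-6, 18, 102, 150), (-4, 18, 104, 213), (-2, 17, 102, 177), (0, 18, 101, 142), (2, 17, 99, 142), (4, 18, 102, 152), (6, 18, 103, 159), (8, 18, 103, 201), (10, 19, 99, 223), (12, 19, 101, 223), (14, 19, 100, 224), (16, 19, 100, 224), (18, 19, 100, 224), (20, 19, 99, 224), (22, 19, 101, 224), (24, 19, 100, 225), (26, 20, 100, 224), (28, 19, 100, 224)]
[ 0.57974196 -0.34733326  0.17432697]
```

The cover runs right up to the +x wall (pale to 71 mm, then the wall) and the bar is centred at about local x=0. The case is shut and the gripper is clear, so I'm handing in.

```bash
python3 -c "
from cell import job_done; print(job_done())"
```

```text
the job is handed in; nothing more can be done
None
```

The dark wedge is lying flat on the bottom of the case with the cover slid fully shut over it, and the job was handed in at about 21 s with the robot clear; no verdict came back.

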